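# Take down the soldering clamp and pack the kit caddy

## Task

Pack the soldering kit into the grey caddy: take the wing nut, then the spacer, then the clamp bar off the stud, each into its bay before the next (seen from the robot: in the far row of two, the long right-hand bay for the bar and the short one for the nut; in the near row of three, the left-hand bay for the spacer). At any time, put the solder spool in the near row's right-hand bay and the smallest of the three tins in its middle one. Set everything flat on the floor of its bay, same side up as now, let go, and leave the two wider tins where they stand.

Things in the scene. Friction and masses are not known exactly. Their poses are not given: they have to be found in the camera images.
- stand: Fixed clamp stand: grey plate 76 x 76 x 12 mm, round steel shoulder 28 mm wide up to z = 34 mm, and a smooth upright stud 8 mm thick, top 88 mm above the bench. Clamp bar, spacer, wing nut are slipped loosely over the stud, from below up (no thread: each lifts straight off). Origin: under the stud, on the bench; z up.
- wing_nut: Brass wing nut, topmost on the stud: round hub 22 mm wide, 16 mm high, 12 mm through hole; two wings along its x, 48 mm over the tips, 9 mm thick, from 8 to 24 mm above its underside. 40 g. Origin: centre of its underside; z up. On the stud its underside is 70 mm above the bench. Grip it across the hub, along its own y.
- spacer: Plain aluminium ring between wing nut and clamp bar: 34 mm outside diameter, 12 mm hole, 18 mm high, about 50 g. Origin: centre of its underside; z up. On the stud its underside is 52 mm above the bench.
- clamp_bar: Dark steel bar lying on the stand's shoulder, lowest on the stud: 84 mm along its x, 26 mm along its y, 18 mm thick, 12 mm hole through its middle for the stud, a bright disc near each end. About 140 g. Origin: centre of its underside; z up. On the stand its underside is 34 mm above the bench.
- solder_spool: Yellow spool of solder, standing on its flat end: 49 mm diameter, 26 mm high, the flanges (lowest 6 mm and top 6 mm) wider than the wound middle. About 120 g. Origin: centre of its underside; z up.
- small_tin: The smallest of three round white lidded tins, and the tallest: 42 mm diameter, 30 mm high. It belongs in the caddy. Origin: centre of its underside; z up.
- medium_tin: Look-alike that stays where it is: round white lidded tin, 54 mm diameter, 21 mm high. Origin: centre of its underside.
- wide_tin: Look-alike that stays where it is: round white lidded tin, 64 mm diameter, 24 mm high. Origin: centre of its underside.
- caddy: Fixed grey tray, 202 mm (x) by 144 mm (y); floor 3, dividers 9, rim 12 mm high. Origin: centre of underside; its x points to the robot's left (within 0.3 rad), y to the robot. Bays, centre x, y, length along x in mm, all 66 wide: spool -63, 35, 68; tin 5, 35, 60; spacer 68, 35, 58 (near row, right to left); clamp bar -40, -35, 114 (lengthwise); wing nut 59, -35, 76 (far row).

How it is judged:
By the outcome, as a careful person would: the job done as asked, in the order asked, and still so for the second after the job is handed in, with the robot touching nothing.
It also fails if it takes over 131 s, if anything falls off the work surface, if the arm or the gripper's body presses on something with over 40 N, if the wrist force passes 120 N, or if a joint passes its speed limit or range.

## Robot

A 6-joint arm with a two-finger parallel gripper is mounted at the origin on the work surface; the furniture and walls round the work are solid. World frame = base frame: x ahead of the robot, y to its left, z up, the work surface at z = 0. Lengths are in mm, angles in rad, forces in N, time in s.
With the tool pointing down it reaches from about 400 to 925 mm from the base axis. Payload 12.5 kg.
Tool frame: the origin (TCP) lies on the front face of the gripper's body, between the roots of the fingers; the fingertips stand 78 mm ahead of it and the grasp point (between the pads) lies 59 mm ahead of it (env.nose_length is the distance from the TCP to the fingertips, in mm); z points along the fingers, y is the line along which they close (so a half turn about z gives the same grasp; the last joint's range is limited). The gripper opens to 95 mm and grips with 3 to 60 N. Pads are 20 mm wide; open, the fingers measure 119 mm over their backs; the gripper's body (75 mm by 180 mm) begins 59 mm behind the grasp point.
Start: joints at [1.144, 0.491, 1.559, -0, 1.092, -0.106], TCP at [197.059, 593.132, 292.261] pointing down, gripper open.
Joint ranges: [-3.1, 3.1], [-0.84, 2.19], [0.05, 2.79], [-1.13, 4.28], [0.06, 2.93], [-2.69, 2.69]. Speed limits (rad/s): [2.22, 2.22, 2.79, 3.14, 3.14, 3.14].

## Interface

Orientations are given as [roll, pitch, yaw] about the fixed x, y, z axes, in that order (R = Rz(yaw) Ry(pitch) Rx(roll)).
In Python, from cell import env gives the robot as it stands.
- The arm moves only by the tool jog_arm, never from a script. Its argument "motion" is a list of rows, each a list of 7 numbers: the turn, a rotation vector about the tool's x, y, z in degrees, then the shift along the tool's x, y, z in mm, then the finger opening in mm, from 0 to 95.1. In form: [[wx, wy, wz, x, y, z, hand], ...]. A call has 1 to 10 rows; each row shifts and turns the commanded pose from where the row before left it, along the tool's axes as they then stand; what a row does not reach is not made up. A row lasts 1/8 s, in which the tool goes at most 62.5 mm and 10.7 degrees, less where a joint would pass 70% of its speed; a pose out of reach is approached as far as the arm can. A call is refused whole if a number of a shift passes 62.5 or a number of a turn 10.7, either way. A call with a gripper value outside its range is refused whole. The fingers move at their own pace and stop on an object; the grip force is fixed at half the most. Time passes only in rows, so rows that do not move let the fingers close. It gives the time, the measured TCP pose, the force, the opening and the grip force at its end, in the units of the state.
- env.state(): the state, without advancing time (a new reading comes with each control period).
- env.read_camera(name): name is "scene" or "top" or "wrist"; returns a dict with "color" (420x560x3 uint8, red, green, blue), "z_map" (420x560 float32, mm along the optical axis (not along the pixel's ray), 0 where there is no reading), "camera_matrix" (3x3 intrinsics, pixels), "world_to_cam" (4x4, takes a point from world to camera coordinates). Camera axes: x right, y up, looking along -z (the intrinsics and any distortion apply to the point x, -y, -z); pixel columns grow to the right and rows downward; lengths in mm; the calibration is good to about 2 mm. A picture is of the moment at which its call begins.
- env.job_done(): hands the job in; it is judged then, once.
Trained networks look in the newest picture that a camera, given by its name, has taken for a name from the list of things; names that differ only in an ending like _2 or _b are one class to them, and where a whole thing is asked for, a point or a joint stands for the part that bears it (a point fixed in the world has none). Each returns a list of dicts, best first, with "score" (0 to 1); they miss things now and then, are a little off and sometimes report something else, mostly with a low value. They report only what shows in the picture. A call takes as long as a camera call.
- env.recognise(camera, thing): "location" ([column, row] in pixels, amid what is visible of it).
The state is a dict: "t": time; "joints": joint angles; "qvel": joint speeds; "tau": joint torques, N m; "eef_pos": TCP position; "tcp_rot": TCP orientation; "ft_force": force on the tool from outside, world axes, zero at the start; "moment": the same for the moment, N m; "opening": opening from 0.0 (shut) to 1.0 (fully open); "grip_force": force on a finger pad.
Only numpy, scipy, OpenCV 4.12 (cv2) and the standard library are available. Lean on these libraries where they do the work, as an engineer would, in place of code of your own. Each camera call takes 0.05 s, during which the arm holds its last target. There are 200 camera calls.

## Working session

There is one attempt and no reset: what is moved stays moved. The work goes in short steps, Python scripts to look and compute and a tool call to move; the robot and the scene stay as the last step left them, time stands still between calls to the robot, and variables do not carry over. Pictures are saved under pics/ and viewed, at most 14 in all, crops included, and the job is handed in when it is done.

Besides the shell and the picture viewer there is one more tool, called after "Call:" by a JSON object that holds its "name" and its "arguments". jog_arm: Moves the arm, as the interface text tells. Its arguments: {"type":"object","properties":{"motion":{"type":"array"}},"required":["motion"]}

```bash
ls; mkdir -p pics; python3 - <<'E'
from cell import env
import cv2,numpy as np
print(env.state())
for c in ["top","scene"]:
    d=env.read_camera(c); np.savez(f"pics/{c}0.npz",**d)
    cv2.imwrite(f"pics/{c}0.png",d["color"][:,:,::-1]); print(c,d["camera_matrix"],d["world_to_cam"])
    for n in ["stand","wing_nut","spacer","clamp_bar","solder_spool","small_tin","medium_tin","wide_tin","caddy"]:
        r=env.recognise(c,n); print(n,[(np.round(x["location"]),round(x["score"],2)) for x in r[:3]])
E
```

```text
pics
{'t': 0.0, 'joints': array([ 1.14439026e+00,  4.91553494e-01,  1.55946142e+00, -1.43417096e-05,
        1.09173040e+00, -1.05585505e-01]), 'qvel': array([-1.77192777e-04,  1.54030154e-05,  5.09895219e-04,  4.36811296e-04,
       -4.53218491e-05, -4.98011957e-04]), 'tau': array([ 2.65406896e-03, -6.12656379e+01, -2.58181947e+01,  6.92912028e-02,
        4.82244138e-02, -1.30177409e-04]), 'eef_pos': array([196.99249308, 592.9645391 , 291.66135364]), 'tcp_rot': array([-3.14044507e+00, -1.08830088e-04,  2.82077865e+00]), 'ft_force': array([-0.15187688,  0.33325209,  0.5278157 ]), 'moment': array([0.04754845, 0.02688025, 0.00914963]), 'grip_force': 0.0, 'opening': 0.9971707109806625}
top [[384.48800547   0.         276.35119953]
 [  0.         384.48800547 210.99682993]
 [  0.           0.           1.        ]] [[ 1.62756469e-02 -9.99799120e-01  1.16971669e-02  8.41093623e+00]
 [ 9.99570872e-01  1.65546665e-02  2.41664007e-02 -4.74943745e+02]
 [-2.43551889e-02  1.12988235e-02  9.99639516e-01 -1.00808806e+03]
 [ 0.00000000e+00  0.00000000e+00  0.00000000e+00  1.00000000e+00]]
stand [
[... 371 characters left out ...]
0.         474.89303621 210.8283337 ]
 [  0.           0.           1.        ]] [[ 7.96696519e-01 -6.04191574e-01 -1.50731263e-02 -3.87707305e+02]
 [ 4.05737098e-01  5.16194139e-01  7.54268532e-01 -2.72049710e+02]
 [-4.47942032e-01 -6.07038840e-01  6.56393009e-01 -9.02711691e+02]
 [ 0.00000000e+00  0.00000000e+00  0.00000000e+00  1.00000000e+00]]
stand [(array([329., 331.]), 0.92)]
wing_nut [(array([323., 299.]), 0.53)]
spacer [(array([327., 310.]), 0.53)]
clamp_bar [(array([320., 315.]), 0.79)]
solder_spool [(array([280., 270.]), 0.68)]
small_tin [(array([289., 209.]), 0.68)]
medium_tin [(array([248., 235.]), 0.93)]
wide_tin [(array([308., 236.]), 0.89)]
caddy [(array([196., 191.]), 0.59)]
```

View pics/top0.png

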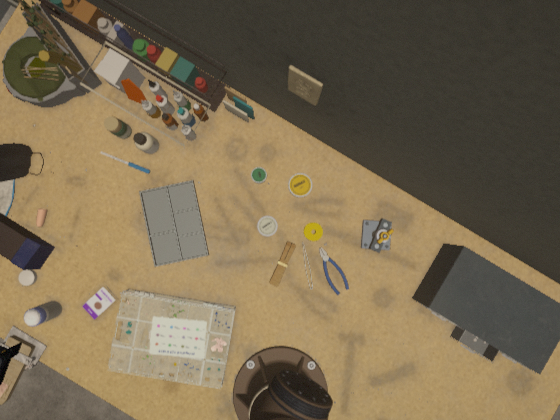

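View pics/scene0.png

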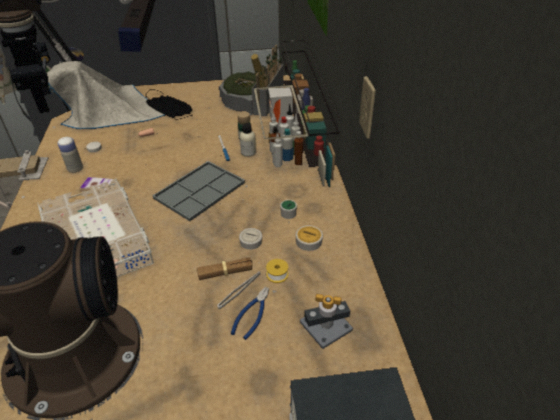

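The top view shows the caddy at about (175,223), small tin (259,175), spool (313,232), stand with nut (378,236). The wall runs diagonally behind the stand. Next I'll measure from depth.

```bash
cat > h.py <<'E'
import numpy as np,cv2
def cloud(d):
    K=d["camera_matrix"];z=d["z_map"].astype(float);v,u=np.mgrid[:z.shape[0],:z.shape[1]]
    P=np.stack([(u-K[0,2])/K[0,0]*z,-(v-K[1,2])/K[1,1]*z,-z],-1)
    M=np.linalg.inv(d["world_to_cam"]);W=P@M[:3,:3].T+M[:3,3];W[z==0]=np.nan
    return W
def proj(d,p):
    c=d["world_to_cam"][:3,:3]@np.array(p,float)+d["world_to_cam"][:3,3];K=d["camera_matrix"]
    return np.array([K[0,0]*c[0]/-c[2]+K[0,2],K[1,1]*-c[1]/-c[2]+K[1,2]])
def onplane(d,u,v,h):
    K=d["camera_matrix"];M=np.linalg.inv(d["world_to_cam"])
    r=M[:3,:3]@np.array([(u-K[0,2])/K[0,0],-(v-K[1,2])/K[1,1],-1]);o=M[:3,3]
    return o+r*(h-o[2])/r[2]
def sel(W,c,rad,zlo,zhi):
    m=(np.hypot(W[...,0]-c[0],W[...,1]-c[1])<rad)&(W[...,2]>zlo)&(W[...,2]<zhi)
    return W[m]
def rect(P): # min area rect: centre, size, angle(rad) of the long axis
    (c,(w,h),a)=cv2.minAreaRect(P[:,:2].astype(np.float32)); a=np.radians(a)
    if h>w: w,h,a=h,w,a+np.pi/2
    return np.round(c,1),round(w,1),round(h,1),round((a+np.pi/2)%np.pi-np.pi/2,3)
E
python3 - <<'E'
from h import *
d=np.load("pics/top0.npz");W=cloud(d)
print("bench z",np.nanmedian(W[250:300,240:270,2]))
for n,u,v,h,r,lo,hi in [("caddy",175,223,12,150,6,20),("spool",313,232,26,45,18,35),("small",259,175,30,40,20,40),("stand",376,235,0,70,5,20),("bar",378,236,50,60,42,57),("nut",380,236,80,40,74,100),("med",267,226,20,45,12,30),("wide",300,184,24,50,14,32)]:
    c=onplane(d,u,v,h);P=sel(W,c,r,lo,hi);print(n,c.round(),len(P),rect(P) if len(P)>4 else '',P.mean(0).round(1), np.percentile(P[:,2],[5,50,95]).round(1))
# wall: heights along beyond stand
for r in range(150,240,8): print(r,W[r,376].round(0))
for p in [(230,105),(240,115),(190,125),(145,142),(450,250),(165,95)]: print(p,W[p[1],p[0]].round(0))
E
```

```text
bench z -0.6569100042410128
caddy [439. 280.  12.] 692 (array([440.4, 285. ]), 201.9, 145.1, np.float64(0.228)) [441.  284.8   9.7] [ 6.4  9.6 13.3]
spool [422. -79.  26.] 263 (array([424.1, -79.3]), 46.9, 46.6, np.float64(-1.554)) [424.5 -79.8  25.4] [22.4 25.4 28.3]
small [566.  63.  30.] 206 (array([568.9,  64.2]), 41.0, 38.9, np.float64(0.014)) [568.5  63.8  28.8] [25.5 28.9 31.8]
stand [ 416. -249.    0.] 429 (array([ 404.1, -241.1]), 111.0, 96.6, np.float64(0.086)) [ 418.8 -234.9   11.3] [ 7.4 11.2 14.7]
bar [ 415. -241.   50.] 236 (array([ 418.9, -245.8]), 83.8, 30.2, np.float64(-0.383)) [ 418.6 -245.6   51.1] [46.2 51.5 54.5]
nut [ 416. -238.   80.] 114 (array([ 418.3, -246.5]), 44.1, 20.3, np.float64(-1.163)) [ 418.9 -246.    87.5] [79.5 87.  94.3]
med [435.  40.  20.] 338 (array([437.6,  40. ]), 51.5, 51.4, np.float64(0.808)) [437.3  40.   20.3] [17.5 20.3 23.1]
wide [545. -44.  24.] 475 (array([545.6, -43.9]), 62.6, 62.6, np.float64(0.804)) [544.9 -43.4  23.1] [20.1 23.1 25.9]
150 [ 611. -202.  167.]
158 [ 602. -217.  112.]
166 [ 592. -235.   48.]
174 [ 578. -248.   -2.]
182 [ 557. -248.   -1.]
190 [ 536. -249.   -4.]
198 [ 514. -249.   -1.]
206 [ 493. -249.   -1.]
214 [ 471. -250.   -2.]
222 [ 450. -246.   11.]
230 [ 430. -238.   42.]
238 [ 410. -233.   63.]
(230, 105) [735. 136.  68.]
(240, 115) [721. 115.  29.]
(190, 125) [695. 246.  18.]
(145, 142) [637. 342.  76.]
(450, 250) [ 383. -420.   58.]
(165, 95) [769. 309.  30.]
```

```bash
python3 - <<'E'
from h import *
a=cv2.imread("pics/top0.png");b=cv2.imread("pics/scene0.png")
A=cv2.resize(a[170:275,130:220],None,fx=4.5,fy=4.5,interpolation=2)
B=cv2.resize(b[155:225,145:255],(390,472),interpolation=2)
cv2.imwrite("pics/c1.png",np.hstack([A,B]))
E
```

```text
(no output)
```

View pics/c1.png

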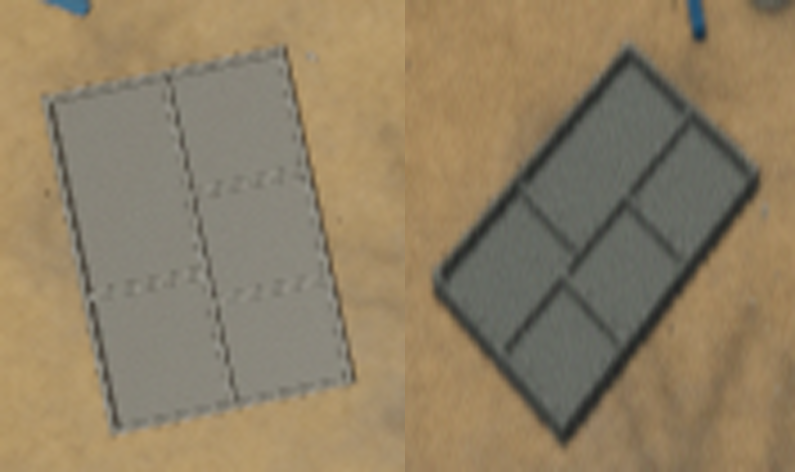

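The crop shows three bays in the right-hand column and the long bay top-left. So caddy +x points to world −x (axis angle 0.228−π), which matches the stated layout.

```bash
cat >> h.py <<'E'
def plan(way,hand,start=None):
    """way: (x,y,z,yaw,n) TCP targets; prints rows (tool down)"""
    from cell import env
    if start is None:
        s=env.state(); p=np.array(s["eef_pos"]); yaw=s["tcp_rot"][2]
    else: p=np.array(start[:3],float); yaw=start[3]
    rows=[]
    for x,y,z,ya,n in way:
        for i in range(n):
            k=n-i; d=(np.array([x,y,z])-p)/k; w=(ya-yaw+np.pi)%(2*np.pi)-np.pi; w/=k
            r=lambda w: np.round(np.degrees(w),1)
            c,s_=np.cos(yaw),np.sin(yaw)
            t=np.round(2*np.array([c*d[0]+s_*d[1],s_*d[0]-c*d[1],-d[2]]))/2
            rows.append([0,0,-float(r(w)),*map(float,t),hand])
            p=p+[c*t[0]+s_*t[1],s_*t[0]-c*t[1],-t[2]]; yaw+=np.radians(r(w))
    print(str(rows).replace(".0,",",").replace("-0,","0,")); print("end",p.round(1),round(yaw,3))
E
python3 -c "
from h import *
plan([(480,200,292,2.4,8),(418,-246,260,1.979,9)],95)"
```

```text
[[0, 0, 3, -49, -35.5, 0, 95], [0, 0, 3, -51, -33, 0, 95], [0, 0, 3, -52.5, -30, 0, 95], [0, 0, 3, -54, -27.5, 0, 95], [0, 0, 3, -55.5, -24.5, 0, 95], [0, 0, 3, -56.5, -21.5, 0, 95], [0, 0, 3.1, -57.5, -18.5, 0, 95], [0, 0, 3, -58.5, -15.5, 0.5, 95], [0, 0, 2.7, -28.5, -41, 3.5, 95], [0, 0, 2.7, -30.5, -40, 3.5, 95], [0, 0, 2.7, -32, -38.5, 3.5, 95], [0, 0, 2.7, -34, -37, 3.5, 95], [0, 0, 2.7, -35.5, -35, 3.5, 95], [0, 0, 2.7, -37, -33.5, 3.5, 95], [0, 0, 2.6, -39, -31.5, 3.5, 95], [0, 0, 2.7, -40, -30, 3.5, 95], [0, 0, 2.6, -41.5, -28, 4, 95]]
end [ 417.8 -246.2  259.8] 1.98
```

Call:
{"name": "jog_arm", "arguments": {"motion": [[0, 0, 3, -49, -35.5, 0, 95], [0, 0, 3, -51, -33, 0, 95], [0, 0, 3, -52.5, -30, 0, 95], [0, 0, 3, -54, -27.5, 0, 95], [0, 0, 3, -55.5, -24.5, 0, 95], [0, 0, 3, -56.5, -21.5, 0, 95], [0, 0, 3, -57.5, -18.5, 0, 95], [0, 0, 3, -58.5, -15.5, 0, 95], [0, 0, 2.7, -28.5, -41, 3.5, 95], [0, 0, 2.7, -30.5, -40, 3.5, 95]]}}

```text
t: 2.25
eef_pos: [466.7, 99.1, 285.1]
tcp_rot: [3.141, 0.0, 2.306]
ft_force: [0.1, -0.5, -0.1]
opening: 0.996
grip_force: 0.0
```

Call:
{"name": "jog_arm", "arguments": {"motion": [[0, 0, 2.7, -32, -38.5, 3.5, 95], [0, 0, 2.7, -34, -37, 3.5, 95], [0, 0, 2.7, -35.5, -35, 3.5, 95], [0, 0, 2.7, -37, -33.5, 3.5, 95], [0, 0, 2.7, -39, -31.5, 3.5, 95], [0, 0, 2.7, -40, -30, 3.5, 95], [0, 0, 2.7, -41.5, -28, 3.5, 95], [0, 0, 0, 0, 0, 0, 95], [0, 0, 0, 0, 0, 0, 95]]}}

```text
t: 3.38
eef_pos: [418.4, -245.9, 260.7]
tcp_rot: [3.142, -0.0, 1.978]
ft_force: [-0.1, -0.5, 0.4]
opening: 0.999
grip_force: 0.0
```

```bash
python3 - <<'E'
from h import *
from cell import env
d=env.read_camera("wrist");np.savez("pics/w1.npz",**d);cv2.imwrite("pics/w1.png",d["color"][:,:,::-1])
s=env.state();print(s["eef_pos"],s["tcp_rot"],s["t"]);W=cloud(d)
M=np.linalg.inv(d["world_to_cam"]);print("cam",M[:3,3].round(),M[:3,2].round(2))
c=(418.5,-246)
for n,r,lo,hi in [("bar",60,45,57),("nut",35,74,100),("wing",35,89,100),("spacer",30,63,73)]:
    P=sel(W,c,r,lo,hi);print(n,len(P),rect(P) if len(P)>4 else '',P.mean(0).round(1))
print("stud top px",proj(d,(418.5,-246,88)))
E
```

```text
[ 418.51683535 -245.40810917  260.74665709] [ 3.14156269e+00 -3.44942617e-04  1.97855549e+00] 3.425
cam [ 386. -172.  354.] [-0.11  0.26  0.96]
bar 1184 (array([ 418.4, -245.1]), 84.2, 29.7, np.float64(-0.379)) [ 414.5 -243.9   52.6]
nut 688 (array([ 417.6, -246.3]), 46.2, 21.2, np.float64(-0.538)) [ 417.3 -245.4   89. ]
wing 301 (array([ 417.8, -246.5]), 48.1, 9.0, np.float64(-0.848)) [ 416.9 -245.2   93.6]
spacer 336 (array([ 417.2, -245.6]), 32.7, 31.1, np.float64(0.555)) [ 417.5 -242.4   70.1]
stud top px [280.78158672 212.48618151]
```

View pics/w1.png

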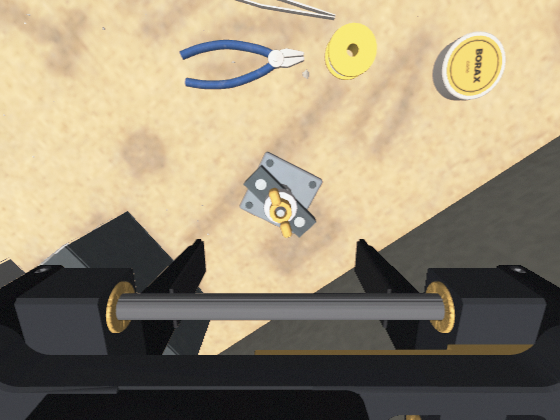

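The wrist view shows the nut at (281,212), with its wings running from (274,197) to (287,230). The depth fit gives 48×9 mm at −0.848 rad, which matches the nut, so the grasp yaw is 2.294.

```bash
python3 -c "
from h import *
plan([(418,-246,170,2.294,4),(418,-246,151,2.294,2)],50)"
```

```text
[[0, 0, -4.5, 0, 0, 22.5, 50], [0, 0, -4.5, 0, 0, 22.5, 50], [0, 0, -4.5, 0, -0.5, 23, 50], [0, 0, -4.6, 0, -0.5, 22.5, 50], [0, 0, 0, 0, 0, 9.5, 50], [0, 0, 0, 0, 0, 9.5, 50]]
end [ 417.7 -246.   151.2] 2.294
```

Call:
{"name": "jog_arm", "arguments": {"motion": [[0, 0, -4.5, 0, 0, 22.5, 50], [0, 0, -4.5, 0, 0, 22.5, 50], [0, 0, -4.5, 0, 0, 23, 50], [0, 0, -4.5, 0, -0.5, 22.5, 50], [0, 0, 0, 0, 0, 9.5, 50], [0, 0, 0, 0, 0, 9.5, 50], [0, 0, 0, 0, 0, 0, 0], [0, 0, 0, 0, 0, 0, 0], [0, 0, 0, 0, 0, 0, 0], [0, 0, 0, 0, 0, 0, 0]]}}

```text
t: 4.68
eef_pos: [418.2, -246.6, 151.6]
tcp_rot: [3.141, 0.001, 2.292]
ft_force: [-0.5, 0.4, 2.5]
opening: 0.215
grip_force: 30.0
```

```bash
python3 -c "
from h import *
from cell import env
s=env.state();print(s['opening']*95.1,s['grip_force'],s['eef_pos'],s['ft_force'])
plan([(418,-246,225,2.294,3),(480,0,240,2.05,5),(450,200,240,1.85,4),(375,306,200,1.799,3)],0)"
```

```text
20.429311357461852 30.00060278456658 [ 418.21907202 -246.59154172  151.58283928] [-0.50596966  0.4478602   2.54572068]
[[0, 0, 0, 0, 0, -24.5, 0], [0, 0, -0.1, 0.5, 0, -24.5, 0], [0, 0, 0, 0, 0, -24.5, 0], [0, 0, 2.8, 28.5, 42, -3, 0], [0, 0, 2.8, 31, 40.5, -3, 0], [0, 0, 2.8, 32.5, 39, -3, 0], [0, 0, 2.8, 34.5, 37, -3, 0], [0, 0, 2.7, 36.5, 35.5, -3, 0], [0, 0, 2.9, 48, 16.5, 0, 0], [0, 0, 2.9, 48.5, 14, 0, 0], [0, 0, 2.9, 49, 11.5, 0, 0], [0, 0, 2.8, 50, 9, 0, 0], [0, 0, 1, 41, -14.5, 13.5, 0], [0, 0, 1, 40.5, -15, 13.5, 0], [0, 0, 0.9, 40, -15.5, 13, 0]]
end [375.1 305.9 200.1] 1.8
```

Call:
{"name": "jog_arm", "arguments": {"motion": [[0, 0, 0, 0, 0, -24.5, 0], [0, 0, 0, 0, 0, -24.5, 0], [0, 0, 0, 0, 0, -24.5, 0], [0, 0, 2.8, 28.5, 42, -3, 0], [0, 0, 2.8, 31, 40.5, -3, 0], [0, 0, 2.8, 32.5, 39, -3, 0], [0, 0, 2.8, 34.5, 37, -3, 0], [0, 0, 2.7, 36.5, 35.5, -3, 0]]}}

```text
t: 5.68
eef_pos: [480.8, 1.3, 240.0]
tcp_rot: [3.141, 0.0, 2.048]
ft_force: [0.2, -0.4, -0.4]
opening: 0.214
grip_force: 30.0
```

Call:
{"name": "jog_arm", "arguments": {"motion": [[0, 0, 2.9, 48, 16.5, 0, 0], [0, 0, 2.9, 48.5, 14, 0, 0], [0, 0, 2.9, 49, 11.5, 0, 0], [0, 0, 2.8, 50, 9, 0, 0], [0, 0, 1, 41, -14.5, 13.5, 0], [0, 0, 1, 40.5, -15, 13.5, 0], [0, 0, 1, 40, -15.5, 13, 0], [0, 0, 0, 0, 0, 0, 0], [0, 0, 0, 0, 0, 0, 0]]}}

```text
t: 6.8
eef_pos: [376.4, 305.6, 200.0]
tcp_rot: [3.141, -0.0, 1.797]
ft_force: [0.7, 0.8, 0.3]
opening: 0.218
grip_force: 30.0
```

```bash
python3 - <<'E'
from h import *
from cell import env
d=env.read_camera("wrist");np.savez("pics/w2.npz",**d);cv2.imwrite("pics/w2.png",d["color"][:,:,::-1])
W=cloud(d)
from cell import env
s=env.state();print(s['opening']*95.1,s['grip_force'],s['eef_pos'],s["tcp_rot"],s["joints"].round(2))
P=sel(W,(440,285),140,5,18);print(len(P),rect(P),P.mean(0))
a=cv2.imread("pics/w2.png")
R=lambda x,y:(440.4-.974*x+.226*y,285-.226*x-.974*y,12)
for x,y in [(-101,-72),(101,-72),(101,72),(-101,72)]: cv2.circle(a,tuple(int(v) for v in proj(d,R(x,y))),4,(0,0,255),1)
for x,y in [(-63,35),(5,35),(68,35),(-40,-35),(59,-35)]: cv2.circle(a,tuple(int(v) for v in proj(d,R(x,y))),4,(0,255,0),1)
cv2.imwrite("pics/w2b.png",a)
E
```

```text
20.938838613025766 29.9999301857315 [376.66112096 305.30569514 200.10334681] [ 3.14089167e+00 -1.88935666e-04  1.79590123e+00] [ 0.54  0.42  2.   -0.    0.72  0.32]
4153 (array([439.2, 289.2]), 202.8, 138.5, np.float64(0.226)) [444.86072178 313.98876008   9.99752415]
```

View pics/w2b.png

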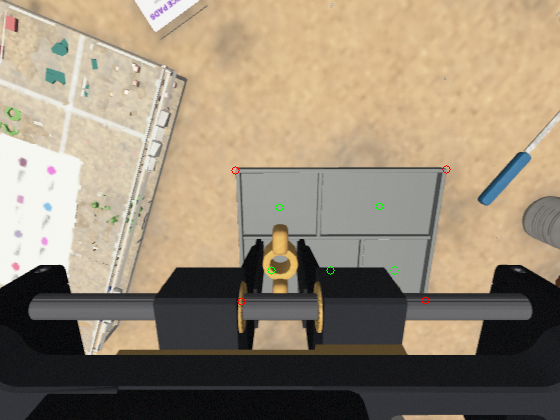

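The wrist view shows the nut held at (281,265), and the projected caddy corners land on the rim. I'll check the parts box on the left for clearance from the gripper body.

```bash
python3 - <<'E'
from h import *
d=np.load("pics/w2.npz");W=cloud(d);t=cloud(np.load("pics/top0.npz"))
for n,w in (("w",W[:, :200]),("t",t)):
    m=(w[...,0]>200)&(w[...,0]<340)&(w[...,1]>100)&(w[...,1]<460)&(w[...,2]>25)&(w[...,2]<150);P=w[m]
    print(n,len(P),P.max(0).round(),np.percentile(P[:,2],[50,99]).round(),P[np.argsort(-P[:,0])[:3]].round())
plan([(375,306,100,1.799,3),(375,306,85,1.799,2)],0)
E
```

```text
w 17351 [269. 415.  58.] [55. 57.] [[269. 402.  40.]
 [269. 404.  39.]
 [269. 371.  45.]]
t 2204 [269. 411.  60.] [54. 58.] [[269. 367.  42.]
 [269. 370.  42.]
 [268. 400.  40.]]
[[0, 0, -0.1, 0.5, -0.5, 33.5, 0], [0, 0, 0, 0.5, -0.5, 33.5, 0], [0, 0, -0.1, 0, -0.5, 33, 0], [0, 0, 0, 0, 0, 7.5, 0], [0, 0, 0, 0, 0, 7.5, 0]]
end [375.  305.9  85.1] 1.799
```

Call:
{"name": "jog_arm", "arguments": {"motion": [[0, 0, 0, 0.5, -0.5, 33.5, 0], [0, 0, 0, 0.5, -0.5, 33.5, 0], [0, 0, 0, 0, -0.5, 33, 0], [0, 0, 0, 0, 0, 7.5, 0], [0, 0, 0, 0, 0, 7.5, 0], [0, 0, 0, 0, 0, 0, 0], [0, 0, 0, 0, 0, 0, 34], [0, 0, 0, 0, 0, 0, 34], [0, 0, 0, 0, 0, 0, 34]]}}

```text
t: 7.98
eef_pos: [374.5, 306.5, 85.1]
tcp_rot: [3.141, -0.0, 1.796]
ft_force: [-0.0, -0.2, -0.5]
opening: 0.352
grip_force: 0.0
```

```bash
python3 -c "
from h import *
from cell import env
s=env.state();print(s['opening']*95.1,s['eef_pos'],s['ft_force'])
plan([(375,306,210,1.799,3),(480,140,240,0.97,5),(480,-50,240,0.57,4),(418,-246,240,0.228,4)],34)"
```

```text
33.50340126293104 [374.45326639 306.49660756  85.07683044] [-0.04049789 -0.15046191 -0.45765367]
[[0, 0, 0, 0, 0, -41.5, 34], [0, 0, -0.1, -0.5, 0, -41.5, 34], [0, 0, 0, 0, 0.5, -42, 34], [0, 0, 9.5, -37, 13, -6, 34], [0, 0, 9.5, -34.5, 19, -6, 34], [0, 0, 9.5, -31, 24.5, -6, 34], [0, 0, 9.5, -26.5, 29, -6, 34], [0, 0, 9.5, -21, 33, -6, 34], [0, 0, 5.7, -39, 27, 0, 34], [0, 0, 5.7, -36.5, 30.5, 0, 34], [0, 0, 5.7, -33, 34, 0, 34], [0, 0, 5.8, -30, 37.5, 0, 34], [0, 0, 4.9, -39.5, 33, 0, 34], [0, 0, 4.9, -36.5, 36, 0, 34], [0, 0, 4.9, -33, 39, 0, 34], [0, 0, 4.9, -30, 42, 0, 34]]
end [ 418.  -246.2  240.1] 0.227
```

Call:
{"name": "jog_arm", "arguments": {"motion": [[0, 0, 0, 0, 0, -41.5, 34], [0, 0, 0, -0.5, 0, -41.5, 34], [0, 0, 0, 0, 0.5, -42, 60], [0, 0, 9.5, -37, 13, -6, 60], [0, 0, 9.5, -34.5, 19, -6, 60], [0, 0, 9.5, -31, 24.5, -6, 60], [0, 0, 9.5, -26.5, 29, -6, 60], [0, 0, 9.5, -21, 33, -6, 60], [0, 0, 5.7, -39, 27, 0, 60], [0, 0, 5.7, -36.5, 30.5, 0, 60]]}}

```text
t: 9.22
eef_pos: [479.5, 43.5, 239.8]
tcp_rot: [3.142, -0.0, 0.765]
ft_force: [0.8, -0.4, -0.3]
opening: 0.629
grip_force: 0.0
```

Call:
{"name": "jog_arm", "arguments": {"motion": [[0, 0, 5.7, -33, 34, 0, 60], [0, 0, 5.8, -30, 37.5, 0, 60], [0, 0, 5, -39.5, 33, 0, 60], [0, 0, 5, -36.5, 36, 0, 60], [0, 0, 5, -33, 39, 0, 60], [0, 0, 5, -30, 42, 0, 60], [0, 0, 0, 0, 0, 0, 60], [0, 0, 0, 0, 0, 0, 60]]}}

```text
t: 10.22
eef_pos: [416.3, -245.9, 239.7]
tcp_rot: [-3.141, 0.0, 0.219]
ft_force: [0.3, 0.7, -0.2]
opening: 0.634
grip_force: 0.0
```

```bash
python3 - <<'E'
from h import *
from cell import env
t=env.read_camera("top");T=cloud(t);cv2.imwrite("pics/t2.png",cv2.resize(t["color"][165:275,130:220,::-1],None,fx=4.5,fy=4.5))
P=sel(T,(375,306),32,15,40);print("nut",len(P),rect(P) if len(P)>4 else 0,P.mean(0))
d=env.read_camera("wrist");W=cloud(d)
for n,r,lo,hi in [("bar",60,45,57),("spacer",30,64,76),("stud",12,80,100)]:
    P=sel(W,(418,-246),r,lo,hi);print(n,len(P),rect(P) if len(P)>4 else '',P.mean(0).round(1))
# spacer held 8 above its underside: tips 60 -> TCP 138
plan([(418,-246,165,0.228,3),(418,-246,138,0.228,2)],60)
E
```

```text
nut 74 (array([375.1, 304.3]), 45.0, 18.4, np.float64(1.561)) [374.85295873 304.35595914  21.5044965 ]
bar 1382 (array([ 418.7, -244.1]), 84.2, 30.0, np.float64(-0.385)) [ 422.4 -246.7   52.7]
spacer 875 (array([ 418.4, -245.8]), 33.6, 32.7, np.float64(-0.548)) [ 419.6 -245.6   70.4]
stud 82 (array([ 418.5, -245.8]), 7.1, 7.1, np.float64(-1.387)) [ 419.1 -245.7   87.3]
[[0, 0, -0.1, 0.5, 0.5, 25, 60], [0, 0, -0.2, 0.5, 0.5, 25, 60], [0, 0, -0.1, 0, 0, 24.5, 60], [0, 0, 0, 0, 0, 13.5, 60], [0, 0, 0, 0, 0, 13.5, 60]]
end [ 417.8 -246.   138.2] 0.227
```

View pics/t2.png

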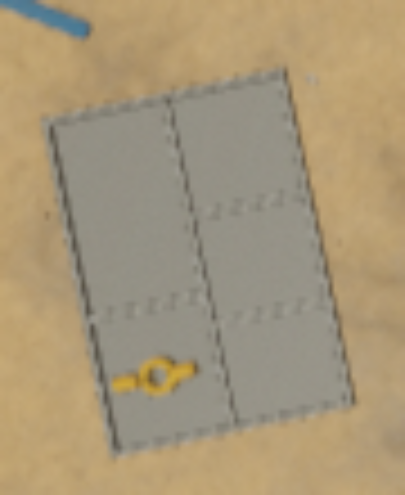

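The nut lies flat in its bay at crop pixel (157,376). Now the spacer.

Call:
{"name": "jog_arm", "arguments": {"motion": [[0, 0, 0, 1, 0.5, 25, 60], [0, 0, -0.5, 1, 0.5, 25, 60], [0, 0, 0, 0.5, 0, 24.5, 60], [0, 0, 0, 0, 0, 13.5, 60], [0, 0, 0, 0, 0, 13.5, 60], [0, 0, 0, 0, 0, 0, 0], [0, 0, 0, 0, 0, 0, 0], [0, 0, 0, 0, 0, 0, 0], [0, 0, 0, 0, 0, 0, 0]]}}

```text
t: 11.45
eef_pos: [419.2, -246.8, 138.7]
tcp_rot: [3.141, -0.001, 0.227]
ft_force: [-0.7, 1.1, 5.1]
opening: 0.352
grip_force: 30.0
```

```bash
python3 -c "
from h import *
from cell import env
s=env.state();print(s['opening']*95.1,s['grip_force'],s['eef_pos'])
plan([(418,-246,215,0.228,3),(485,-40,230,0.228,4),(470,130,230,0.228,3),(382,235.5,200,0.228,3)],0)"
```

```text
33.462110390951274 30.001421263441443 [ 419.21629344 -246.78935102  138.72146225]
[[0, 0, 0, -0.5, -0.5, -25.5, 0], [0, 0, 0, -0.5, -0.5, -25.5, 0], [0, 0, 0, 0, 0, -25.5, 0], [0, 0, 0, 28, -46.5, -3.5, 0], [0, 0, 0, 28, -46.5, -4, 0], [0, 0, 0, 28, -46.5, -3.5, 0], [0, 0, 0, 27.5, -46, -4, 0], [0, 0, 0, 8, -56.5, 0, 0], [0, 0, 0, 8, -56.5, 0, 0], [0, 0, 0, 8, -56, 0, 0], [0, 0, 0, -20.5, -41, 10, 0], [0, 0, 0, -21, -41, 10, 0], [0, 0, 0, -20.5, -41, 10, 0]]
end [382.1 235.7 200.2] 0.227
```

Call:
{"name": "jog_arm", "arguments": {"motion": [[0, 0, 0, 0, 0, -25.5, 0], [0, 0, 0, -0.5, -0.5, -25.5, 0], [0, 0, 0, -0.5, 0, -25.5, 0], [0, 0, 0, 28, -46.5, -3.5, 0], [0, 0, 0, 28, -46.5, -4, 0], [0, 0, 0, 28, -46.5, -3.5, 0], [0, 0, 0, 27.5, -46, -4, 0], [0, 0, 0, 8, -56.5, 0, 0], [0, 0, 0, 8, -56.5, 0, 0], [0, 0, 0, 8, -56, 0, 0]]}}

```text
t: 12.7
eef_pos: [469.7, 131.3, 230.0]
tcp_rot: [-3.142, -0.001, 0.227]
ft_force: [1.1, -0.1, -0.3]
opening: 0.351
grip_force: 30.0
```

Call:
{"name": "jog_arm", "arguments": {"motion": [[0, 0, 0, -20.5, -41, 10, 0], [0, 0, 0, -21, -41, 10, 0], [0, 0, 0, -20.5, -41, 10, 0], [0, 0, 0, 0, 0, 45, 0], [0, 0, 0, 0, 0, 45, 0], [0, 0, 0, 0, 0, 0, 0], [0, 0, 0, 0, 0, 0, 0]]}}

```text
t: 13.58
eef_pos: [382.5, 235.5, 110.9]
tcp_rot: [-3.141, -0.001, 0.227]
ft_force: [0.6, -0.1, 0.6]
opening: 0.351
grip_force: 30.0
```

```bash
python3 -c "
from h import *
from cell import env
s=env.state();print(s['opening']*95.1,s['grip_force'],s['eef_pos'])
plan([(382,235.5,90,0.228,2)],0)"
```

```text
33.42043617661315 29.999958174303174 [382.45540935 235.49293165 110.86131944]
[[0, 0, 0, 0, 0, 10.5, 0], [0, 0, -0.1, -0.5, 0, 10.5, 0]]
end [382.  235.4  89.9] 0.229
```

Call:
{"name": "jog_arm", "arguments": {"motion": [[0, 0, 0, 0, 0, 10.5, 0], [0, 0, 0, -0.5, 0, 10.5, 0], [0, 0, 0, 0, 0, 0, 0], [0, 0, 0, 0, 0, 0, 39], [0, 0, 0, 0, 0, 0, 39], [0, 0, 0, 0, 0, 0, 39]]}}

```text
t: 14.32
eef_pos: [381.6, 235.3, 88.8]
tcp_rot: [-3.141, -0.0, 0.227]
ft_force: [-0.2, 1.1, -0.4]
opening: 0.405
grip_force: 0.0
```

```bash
python3 -c "
from h import *
from cell import env
s=env.state();print(s['opening']*95.1,s['grip_force'],s['eef_pos'])
plan([(382,235.5,210,0.228,3),(480,80,230,.02,4),(480,-80,230,-0.2,3),(418.5,-245.8,200,-0.383,4)],60)"
```

```text
38.494820400067916 0.0 [381.5587879  235.31021969  88.83983559]
[[0, 0, 0, 0, 0, -40.5, 60], [0, 0, 0, 0, 0, -40.5, 60], [0, 0, 0, 0.5, 0, -40, 60], [0, 0, 3, 15, 43.5, -5, 60], [0, 0, 3, 17.5, 42.5, -5, 60], [0, 0, 2.9, 19.5, 41.5, -5, 60], [0, 0, 3, 21.5, 40.5, -5, 60], [0, 0, 4.2, -1, 53.5, 0, 60], [0, 0, 4.2, 3, 53, 0, 60], [0, 0, 4.2, 6.5, 53, 0, 60], [0, 0, 2.6, -7, 43.5, 7.5, 60], [0, 0, 2.6, -4.5, 44, 7.5, 60], [0, 0, 2.6, -3, 44, 7.5, 60], [0, 0, 2.7, -0.5, 44.5, 7.5, 60]]
end [ 418.5 -246.   199.8] -0.384
```

Call:
{"name": "jog_arm", "arguments": {"motion": [[0, 0, 0, 0, 0, -40.5, 39], [0, 0, 0, 0, 0, -40.5, 60], [0, 0, 0, 0.5, 0, -40, 60], [0, 0, 3, 15, 43.5, -5, 60], [0, 0, 3, 17.5, 42.5, -5, 60], [0, 0, 3, 19.5, 41.5, -5, 60], [0, 0, 3, 21.5, 40.5, -5, 60], [0, 0, 4.2, -1, 53.5, 0, 60], [0, 0, 4.2, 3, 53, 0, 60], [0, 0, 4.2, 6.5, 53, 0, 60]]}}

```text
t: 15.58
eef_pos: [479.2, -81.8, 229.8]
tcp_rot: [-3.141, -0.0, -0.204]
ft_force: [1.9, 1.0, 0.3]
opening: 0.629
grip_force: 0.0
```

Call:
{"name": "jog_arm", "arguments": {"motion": [[0, 0, 2.6, -7, 43.5, 7.5, 60], [0, 0, 2.6, -4.5, 44, 7.5, 60], [0, 0, 2.6, -3, 44, 7.5, 60], [0, 0, 2.6, -0.5, 44.5, 7.5, 60], [0, 0, 0, 0, 0, 0, 60], [0, 0, 0, 0, 0, 0, 60]]}}

```text
t: 16.32
eef_pos: [417.8, -245.7, 199.7]
tcp_rot: [-3.141, 0.0, -0.384]
ft_force: [1.1, 0.7, 0.7]
opening: 0.629
grip_force: 0.0
```

```bash
python3 - <<'E'
from h import *
from cell import env
t=env.read_camera("top");T=cloud(t)
P=sel(T,(382,235.5),28,12,40);print("spacer",len(P),rect(P) if len(P)>4 else 0,P.mean(0))
P=sel(T,(375,306),32,15,40);print("nut",len(P),P.mean(0))
plan([(418.5,-245.8,140,-0.383,2),(418.5,-245.8,117,-0.383,2)],60)
E
```

```text
spacer 121 (array([380.3, 232.9]), 31.7, 31.1, np.float64(1.535)) [381.09902039 232.98039371  19.87353224]
nut 72 [374.82304468 304.23776836  21.74168338]
[[0, 0, 0, 0.5, 0, 30, 60], [0, 0, 0, 0, 0.5, 30, 60], [0, 0, 0, 0, 0, 11.5, 60], [0, 0, 0, 0, 0, 11.5, 60]]
end [ 418.3 -246.   116.8] -0.383
```

Call:
{"name": "jog_arm", "arguments": {"motion": [[0, 0, 0, 0.5, 0, 30, 60], [0, 0, 0, 0, 0, 30, 60], [0, 0, 0, 0, 0, 11.5, 60], [0, 0, 0, 0, 0, 11.5, 60], [0, 0, 0, 0, 0, 0, 0], [0, 0, 0, 0, 0, 0, 0], [0, 0, 0, 0, 0, 0, 0], [0, 0, 0, 0, 0, 0, 0], [0, 0, 0, 0, 0, 0, 0]]}}

```text
t: 17.5
eef_pos: [418.4, -246.2, 117.1]
tcp_rot: [3.141, -0.001, -0.384]
ft_force: [-0.6, -0.3, 4.9]
opening: 0.269
grip_force: 30.0
```

```bash
python3 -c "
from h import *
from cell import env
s=env.state();print(s['opening']*95.1,s['grip_force'],s['eef_pos'],s['ft_force'])
plan([(418.5,-246,215,-.383,3),(490,-30,230,-.13,4),(480,150,230,0.05,3),(471.5,328,200,0.228,3),(471.5,328,110,.228,2)],0)"
```

```text
25.563399393021566 29.998813569545746 [ 418.4241209  -246.21662732  117.0737011 ] [-0.56206502 -0.29260851  4.90273397]
[[0, 0, 0, 0, 0, -32.5, 0], [0, 0, 0, 0, 0, -32.5, 0], [0, 0, 0, 0, 0, -33, 0], [0, 0, -3.6, -3.5, -57, -3.5, 0], [0, 0, -3.6, 0, -57, -4, 0], [0, 0, -3.7, 3.5, -56.5, -3.5, 0], [0, 0, -3.6, 7, -56.5, -4, 0], [0, 0, -3.4, -11, -59, 0, 0], [0, 0, -3.5, -7.5, -59.5, 0, 0], [0, 0, -3.4, -4, -60.5, 0, 0], [0, 0, -3.4, 0, -59.5, 10, 0], [0, 0, -3.4, 3.5, -59, 10, 0], [0, 0, -3.4, 7, -59, 10, 0], [0, 0, 0, 0, 0, 45, 0], [0, 0, 0, 0, 0, 45, 0]]
end [471.4 328.  110.1] 0.227
```

Call:
{"name": "jog_arm", "arguments": {"motion": [[0, 0, 0, 0, 0, -32.5, 0], [0, 0, 0, 0, 0, -32.5, 0], [0, 0, 0, 0, 0, -33, 0], [0, 0, -3.6, -3.5, -57, -3.5, 0], [0, 0, -3.6, 0, -57, -4, 0], [0, 0, -3.6, 3.5, -56.5, -3.5, 0], [0, 0, -3.6, 7, -56.5, -4, 0], [0, 0, -3.5, -11, -59, 0, 0], [0, 0, -3.5, -7.5, -59.5, 0, 0], [0, 0, -3.5, -4, -60.5, 0, 0]]}}

```text
t: 18.75
eef_pos: [479.8, 152.2, 229.6]
tcp_rot: [-3.142, 0.0, 0.053]
ft_force: [0.7, -0.5, -1.8]
opening: 0.269
grip_force: 30.0
```

Call:
{"name": "jog_arm", "arguments": {"motion": [[0, 0, -3.4, 0, -59.5, 10, 0], [0, 0, -3.4, 3.5, -59, 10, 0], [0, 0, -3.4, 7, -59, 10, 0], [0, 0, 0, 0, 0, 45, 0], [0, 0, 0, 0, 0, 45, 0], [0, 0, 0, 0, 0, 0, 0], [0, 0, 0, 0, 0, 0, 0]]}}

```text
t: 19.62
eef_pos: [471.7, 328.2, 111.0]
tcp_rot: [-3.141, -0.001, 0.229]
ft_force: [0.3, -0.6, -2.7]
opening: 0.272
grip_force: 30.0
```

```bash
python3 -c "
from h import *
from cell import env
s=env.state();print(s['opening']*95.1,s['grip_force'],s['eef_pos'],s['tcp_rot'])
plan([(471.5,328,86.3,0.228,2)],0)"
```

```text
25.872722922160513 29.99887615442276 [471.67230085 328.20934687 110.958605  ] [-3.14124839e+00 -1.03402193e-03  2.28718130e-01]
[[0, 0, 0, 0, 0, 12.5, 0], [0, 0, 0, 0, 0, 12, 0]]
end [471.7 328.2  86.5] 0.229
```

Call:
{"name": "jog_arm", "arguments": {"motion": [[0, 0, 0, 0, 0, 12, 0], [0, 0, 0, 0, 0, 12, 0], [0, 0, 0, 0, 0, 0, 0], [0, 0, 0, 0, 0, 0, 36], [0, 0, 0, 0, 0, 0, 36], [0, 0, 0, 0, 0, 0, 36]]}}

```text
t: 20.38
eef_pos: [471.2, 328.1, 85.8]
tcp_rot: [-3.141, -0.0, 0.229]
ft_force: [-0.0, 0.2, 0.2]
opening: 0.375
grip_force: 0.0
```

```bash
python3 -c "
from h import *
from cell import env
s=env.state();print(s['opening']*95.1,s['grip_force'],s['eef_pos'])
plan([(471.5,328,200,0.228,3),(568.7,64,170,.228,5),(568.7,64,88,.228,2)],36)"
```

```text
35.66290942130719 0.0 [471.21228726 328.08476124  85.84152201]
[[0, 0, 0, 0, 0, -38, 36], [0, 0, 0, 0, 0, -38, 36], [0, 0, 0.1, 0.5, 0, -38, 36], [0, 0, 0, 7, 56, 6, 36], [0, 0, 0, 7, 56, 6, 36], [0, 0, 0, 7, 56, 6, 36], [0, 0, 0, 7, 55.5, 6, 36], [0, 0, 0, 7, 56, 6, 36], [0, 0, 0, 0, 0, 41, 36], [0, 0, 0, 0, 0, 41, 36]]
end [568.7  63.8  87.8] 0.227
```

Call:
{"name": "jog_arm", "arguments": {"motion": [[0, 0, 0, 0, 0, -38, 36], [0, 0, 0, 0, 0, -38, 75], [0, 0, 0, 0.5, 0, -38, 75], [0, 0, 0, 7, 56, 6, 75], [0, 0, 0, 7, 56, 6, 75], [0, 0, 0, 7, 56, 6, 75], [0, 0, 0, 7, 55.5, 6, 75], [0, 0, 0, 7, 56, 6, 75], [0, 0, 0, 0, 0, 0, 75], [0, 0, 0, 0, 0, 0, 75]]}}

```text
t: 21.62
eef_pos: [568.9, 64.0, 169.7]
tcp_rot: [-3.141, 0.0, 0.228]
ft_force: [-0.2, 0.6, -0.5]
opening: 0.789
grip_force: 0.0
```

```bash
python3 - <<'E'
from h import *
from cell import env
d=env.read_camera("wrist");W=cloud(d);P=sel(W,(568.7,64),40,24,40);print("tin",len(P),rect(P) if len(P)>4 else 0,np.median(P[:,2]))
t=env.read_camera("top");T=cloud(t);P=sel(T,(471,328),60,13,30);print("bar",len(P),rect(P),np.median(P[:,2]))
s=env.state();print(s['opening']*95.1,s['eef_pos'])
plan([(568.7,64,88,.228,2)],75)
E
```

```text
tin 1920 (array([568.9,  65.8]), 41.7, 40.4, np.float64(0.223)) 30.859930784166323
bar 345 (array([466.4, 337.4]), 90.6, 50.8, np.float64(0.234)) 19.543221833694588
74.77282445919995 [568.83519519  64.99365759 169.92581249]
[[0, 0, 0.1, 0, 0.5, 41, 75], [0, 0, 0, -0.5, 0.5, 41, 75]]
end [568.6  63.9  87.9] 0.228
```

Call:
{"name": "jog_arm", "arguments": {"motion": [[0, 0, 0, 0, 0, 41, 75], [0, 0, 0, 0, 0, 41, 75], [0, 0, 0, 0, 0, 0, 75], [0, 0, 0, 0, 0, 0, 0], [0, 0, 0, 0, 0, 0, 0], [0, 0, 0, 0, 0, 0, 0], [0, 0, 0, 0, 0, 0, 0], [0, 0, 0, 0, 0, 0, 0]]}}

```text
t: 22.72
eef_pos: [569.4, 63.9, 88.4]
tcp_rot: [3.141, -0.001, 0.229]
ft_force: [-1.2, 0.7, 7.7]
opening: 0.434
grip_force: 30.0
```

```bash
python3 -c "
from h import *
from cell import env
s=env.state();print(s['opening']*95.1,s['grip_force'],s['eef_pos'])
plan([(568.8,65,160,.228,2),(443.4,249.8,160,.228,5),(443.4,249.8,105,.228,1)],0)"
```

```text
41.23958402205867 30.001262426376343 [569.38661942  63.93416401  88.40970805]
[[0, 0, 0, 0, -0.5, -36, 0], [0, 0, 0.1, -0.5, -0.5, -35.5, 0], [0, 0, 0, -16, -41.5, 0, 0], [0, 0, 0, -16, -41.5, 0, 0], [0, 0, 0, -16, -42, 0, 0], [0, 0, 0, -16, -41.5, 0, 0], [0, 0, 0, -16.5, -42, 0, 0], [0, 0, 0, 0, 0, 55, 0]]
end [443.3 249.8 104.9] 0.227
```

Call:
{"name": "jog_arm", "arguments": {"motion": [[0, 0, 0, 0, 0, -36, 0], [0, 0, 0, -0.5, -0.5, -35.5, 0], [0, 0, 0, -16, -41.5, 0, 0], [0, 0, 0, -16, -41.5, 0, 0], [0, 0, 0, -16, -42, 0, 0], [0, 0, 0, -16, -41.5, 0, 0], [0, 0, 0, -16.5, -42, 0, 0], [0, 0, 0, 0, 0, 55, 0], [0, 0, 0, 0, 0, 0, 0], [0, 0, 0, 0, 0, 0, 0]]}}

```text
t: 23.98
eef_pos: [443.4, 248.9, 105.3]
tcp_rot: [-3.141, -0.0, 0.228]
ft_force: [1.0, 0.2, 0.1]
opening: 0.436
grip_force: 30.0
```

```bash
python3 -c "
from h import *
from cell import env
s=env.state();print(s['opening']*95.1,s['grip_force'],s['eef_pos'],s['tcp_rot'])
plan([(443.4,249.8,91.4,.228,1)],0)"
```

```text
41.47789078106196 30.000013411045074 [443.40364297 248.93679572 105.26062361] [-3.14148412e+00 -3.79605995e-04  2.28427391e-01]
[[0, 0, 0, 0, -1, 14, 0]]
end [443.2 249.9  91.3] 0.228
```

Call:
{"name": "jog_arm", "arguments": {"motion": [[0, 0, 0, 0, -0.5, 7, 0], [0, 0, 0, 0, -0.5, 6.5, 0], [0, 0, 0, 0, 0, 0, 0], [0, 0, 0, 0, 0, 0, 52], [0, 0, 0, 0, 0, 0, 52], [0, 0, 0, 0, 0, 0, 52]]}}

```text
t: 24.72
eef_pos: [442.6, 250.1, 90.8]
tcp_rot: [-3.142, -0.0, 0.229]
ft_force: [0.5, -0.2, -0.5]
opening: 0.544
grip_force: 0.0
```

```bash
python3 -c "
from h import *
from cell import env
s=env.state();print(s['opening']*95.1,s['grip_force'],s['eef_pos'],s['ft_force'])
plan([(443.4,249.8,180,.228,2),(424.3,-79.5,170,.228,6)],80)"
```

```text
51.77269975430015 0.0 [442.63988388 250.09633316  90.82832992] [ 0.51524575 -0.18475277 -0.53834906]
[[0, 0, 0, 0.5, 0, -44.5, 80], [0, 0, 0.1, 0, 0.5, -44.5, 80], [0, 0, 0, -15.5, 52.5, 1.5, 80], [0, 0, 0, -15.5, 53, 1.5, 80], [0, 0, 0, -15.5, 52.5, 1.5, 80], [0, 0, 0, -15.5, 53, 2, 80], [0, 0, 0, -15.5, 52.5, 1.5, 80], [0, 0, 0, -15, 53, 2, 80]]
end [424.4 -79.5 169.8] 0.227
```

Call:
{"name": "jog_arm", "arguments": {"motion": [[0, 0, 0, 0.5, 0, -44.5, 52], [0, 0, 0, 0, 0.5, -44.5, 80], [0, 0, 0, -15.5, 52.5, 1.5, 80], [0, 0, 0, -15.5, 53, 1.5, 80], [0, 0, 0, -15.5, 52.5, 1.5, 80], [0, 0, 0, -15.5, 53, 2, 80], [0, 0, 0, -15.5, 52.5, 1.5, 80], [0, 0, 0, -15, 53, 2, 80], [0, 0, 0, 0, 0, 0, 80], [0, 0, 0, 0, 0, 0, 80]]}}

```text
t: 25.98
eef_pos: [424.8, -79.3, 169.7]
tcp_rot: [-3.141, 0.0, 0.228]
ft_force: [-0.5, 0.3, -0.6]
opening: 0.841
grip_force: 0.0
```

```bash
python3 - <<'E'
from h import *
from cell import env
d=env.read_camera("wrist");W=cloud(d);P=sel(W,(424.3,-79.5),40,20,40);print("spool",len(P),rect(P) if len(P)>4 else 0,np.median(P[:,2]))
s=env.state();print(s['opening']*95.1,s['eef_pos'])
t=env.read_camera("top");cv2.imwrite("pics/t3.png",cv2.resize(t["color"][165:275,130:220,::-1],None,fx=4.5,fy=4.5))
plan([(424.3,-79.5,88,.228,2)],80)
E
```

```text
spool 2327 (array([424.5, -78.4]), 47.7, 47.6, np.float64(0.214)) 26.71588474578064
80.08386413626475 [424.89603497 -78.72100788 169.7552863 ]
[[0, 0, 0.1, -0.5, 0.5, 41, 80], [0, 0, 0, -0.5, 0.5, 41, 80]]
end [424.2 -79.7  87.8] 0.229
```

View pics/t3.png

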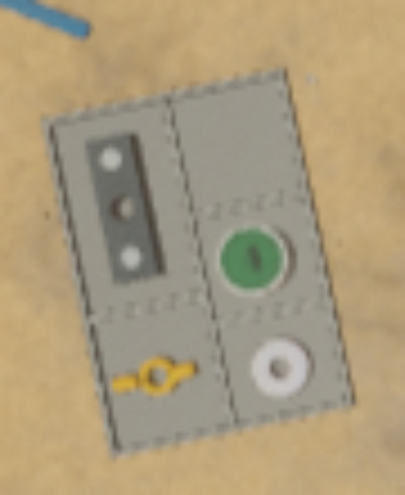

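The bar (123,208), tin (252,259), nut (157,376) and spacer (281,367) all sit inside their bays. Only the spool is left.

Call:
{"name": "jog_arm", "arguments": {"motion": [[0, 0, 0, 0, 0, 41, 80], [0, 0, 0, 0, 0, 41, 80], [0, 0, 0, 0, 0, 0, 80], [0, 0, 0, 0, 0, 0, 0], [0, 0, 0, 0, 0, 0, 0], [0, 0, 0, 0, 0, 0, 0], [0, 0, 0, 0, 0, 0, 0], [0, 0, 0, 0, 0, 0, 0]]}}

```text
t: 27.08
eef_pos: [425.2, -79.6, 88.3]
tcp_rot: [3.141, -0.001, 0.229]
ft_force: [-0.8, 0.2, 8.3]
opening: 0.481
grip_force: 30.0
```

```bash
python3 -c "
from h import *
from cell import env
s=env.state();print(s['opening']*95.1,s['grip_force'],s['eef_pos'],s['joints'].round(2))
plan([(424.5,-79,175,.228,2),(509.7,265,175,.228,7),(509.7,265,105,.228,2)],0)"
```

```text
45.76731798255533 30.00170482770045 [425.16064077 -79.64953341  88.2875815 ] [-0.34  0.59  2.2   0.    0.35  1.  ]
[[0, 0, 0, 0, -0.5, -43.5, 0], [0, 0, 0, -0.5, -0.5, -43, 0], [0, 0, 0, 23, -45, 0, 0], [0, 0, 0, 23, -45, 0, 0], [0, 0, 0, 23, -45, 0, 0], [0, 0, 0, 23, -45, 0, 0], [0, 0, 0, 23, -45, 0, 0], [0, 0, 0, 23, -45, 0, 0], [0, 0, 0, 23, -45.5, 0, 0], [0, 0, 0, 0, 0, 35, 0], [0, 0, 0, 0, 0, 35, 0]]
end [509.7 265.  104.8] 0.229
```

Call:
{"name": "jog_arm", "arguments": {"motion": [[0, 0, 0, 0, 0, -43.5, 0], [0, 0, 0, 0, 0, -43, 0], [0, 0, 0, 0, 0, 0, 0], [0, 0, 0, 0, 0, 0, 0]]}}

```text
t: 27.58
eef_pos: [424.7, -79.5, 173.8]
tcp_rot: [-3.141, 0.0, 0.229]
ft_force: [-0.4, -0.3, -0.9]
opening: 0.48
grip_force: 30.0
```

```bash
python3 - <<'E'
from h import *
from cell import env
s=env.state();print(s['opening']*95.1,s['grip_force'],s['eef_pos'])
d=env.read_camera("wrist");W=cloud(d);cv2.imwrite("pics/w4.png",d["color"][:,:,::-1])
P=sel(W,(424.5,-79),40,90,120);print("spool",len(P),rect(P) if len(P)>4 else 0,np.percentile(P[:,2],[5,50,95]))
A=np.c_[P[:,:2],np.ones(len(P))];print("tilt",np.linalg.lstsq(A,P[:,2],rcond=None)[0][:2])
plan([(509.7,265,175,.228,7),(509.7,265,105,.228,2)],0)
E
```

```text
45.641812067235335 29.999777284210722 [424.68982185 -79.48280797 173.78670902]
spool 5259 (array([427.3, -78.2]), 60.8, 41.6, np.float64(-1.386)) [ 96.87260828 112.05897322 113.70522309]
tilt [-0.07917941 -0.01996585]
[[0, 0, 0, 23, -45, 0, 0], [0, 0, 0, 23, -45, -0.5, 0], [0, 0, 0, 23, -45, 0, 0], [0, 0, 0, 23, -45.5, -0.5, 0], [0, 0, 0, 23, -45, 0, 0], [0, 0, 0, 23, -45.5, -0.5, 0], [0, 0, 0.1, 23, -45, 0, 0], [0, 0, 0, 0, 0, 35, 0], [0, 0, 0, 0, 0, 35, 0]]
end [509.7 264.9 104.9] 0.227
```

View pics/w4.png

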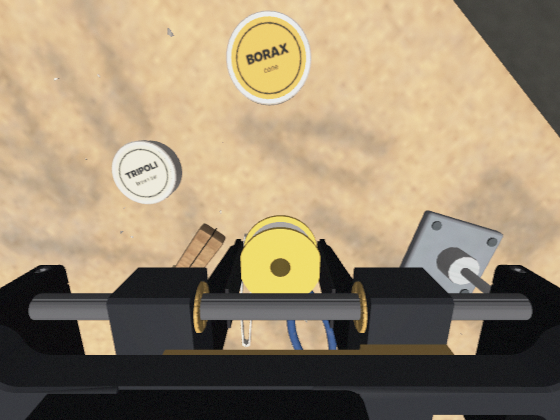

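The spool is held level at (281,262), top at 112 mm as expected. Carrying on to its bay.

Call:
{"name": "jog_arm", "arguments": {"motion": [[0, 0, 0, 23, -45, 0, 0], [0, 0, 0, 23, -45, 0, 0], [0, 0, 0, 23, -45, 0, 0], [0, 0, 0, 23, -45.5, 0, 0], [0, 0, 0, 23, -45, 0, 0], [0, 0, 0, 23, -45.5, 0, 0], [0, 0, 0, 23, -45, 0, 0], [0, 0, 0, 0, 0, 35, 0], [0, 0, 0, 0, 0, 35, 0], [0, 0, 0, 0, 0, 0, 0]]}}

```text
t: 28.88
eef_pos: [508.7, 264.3, 100.8]
tcp_rot: [3.141, 0.007, 0.229]
ft_force: [-1.4, -0.4, -0.6]
opening: 0.483
grip_force: 30.0
```

Call:
{"name": "jog_arm", "arguments": {"motion": [[0, 0, 0, 0, 0, 0, 0], [0, 0, 0, 0, 0, 7, 0], [0, 0, 0, 0, 0, 6.5, 0], [0, 0, 0, 0, 0, 0, 0]]}}

```text
t: 29.38
eef_pos: [510.1, 264.7, 90.7]
tcp_rot: [-3.142, -0.0, 0.229]
ft_force: [-0.5, 0.3, -1.9]
opening: 0.481
grip_force: 30.0
```

Call:
{"name": "jog_arm", "arguments": {"motion": [[0, 0, 0, 0, 0, 0, 58], [0, 0, 0, 0, 0, 0, 58], [0, 0, 0, 0, 0, 0, 58], [0, 0, 0, 0, 0, -40, 58], [0, 0, 0, 0, 0, -50, 58], [0, 0, 0, -20, 50, -10, 58], [0, 0, 0, 0, 60, 0, 58], [0, 0, 0, 0, 60, 0, 58], [0, 0, 0, 0, 60, 0, 58], [0, 0, 0, 0, 0, 0, 58]]}}

```text
t: 30.62
eef_pos: [543.5, 32.8, 190.8]
tcp_rot: [3.141, -0.001, 0.224]
ft_force: [0.2, 0.3, 0.4]
opening: 0.611
grip_force: 0.0
```

```bash
python3 - <<'E'
from h import *
from cell import env
t=env.read_camera("top");T=cloud(t);cv2.imwrite("pics/t5.png",cv2.resize(t["color"][160:280,120:330,::-1],None,fx=3.6,fy=3.6))
for n,c,r,h in [("spool",(509.7,265),36,20),("tin",(443,250),30,24),("spacer",(382,235),26,14),("nut",(375,306),28,18),("bar",(471,328),40,15),("med",(437.6,40),40,12),("wide",(545.6,-44),45,14)]:
    P=sel(T,c,r,h,h+25);print(n,len(P),rect(P) if len(P)>4 else '',np.percentile(P[:,2],50).round(1) if len(P) else '')
E
```

```text
spool 262 (array([510. , 262.6]), 47.1, 44.2, np.float64(1.567)) 28.1
tin 216 (array([443.4, 248.1]), 40.6, 38.5, np.float64(-1.548)) 32.1
spacer 118 (array([381.5, 233.2]), 31.6, 31.5, np.float64(0.79)) 20.0
nut 54 (array([375.2, 304.1]), 45.4, 18.4, np.float64(1.554)) 24.0
bar 302 (array([471.5, 326.2]), 78.6, 27.2, np.float64(0.23)) 19.9
med 0  
wide 1  20.4
```

View pics/t5.png

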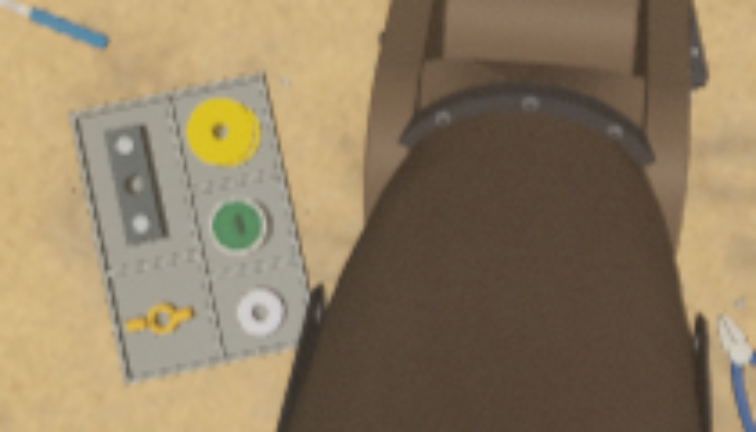

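The picture shows the spool (222,131), tin (238,226), spacer (261,313), nut (160,318) and bar (135,185) each in its bay. Heights are consistent with lying flat on the floor, and the gripper is clear.

```bash
python3 -c "
from cell import env
print(env.job_done())"
```

```text
the job is handed in; nothing more can be done
None
```

The job is handed in: the nut, then the spacer, then the bar, plus the small tin and the spool, all lie flat in their bays and released; the two wider tins weren't touched, but the arm hid them in the last picture.

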